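# Unlock the dish stage with its cam and push the carriage home

## Task

On the dish-reading stage, use the fingertips to push the red pin round until the steel cam is at its low point: the pin points straight ahead at the red mark on the base plate and the cam's low side faces the brass roller. Leave the carriage alone until then; afterwards push its blue plate forward until the carriage is fully home at the white dock, with the cam still at its low point. Only push: pick nothing up, keep the petri dish lying in its nest, and do not disturb the other things on the worktop.

Things in the scene. Friction and masses are not known exactly. Their poses are not given: they have to be found in the camera images.
- stage: Fixed dish-reading stage: L-shaped aluminium base plate 12 mm thick, white dock at its far end. Origin on the worktop; x = forward, the carriage's travel (away from the robot, yaw up to 0.25 rad), y left, z up. The plate covers x -145 to 135, y -73 to 60 mm, and on the left x -60 to 135 up to y 153; the dock x 58 to 128, y -62 to 42, its top 68 mm above the worktop. Place and yaw vary.
- cam_axis (a point): The cam's fixed upright axis, at the height of the cam's upper face (40 mm above the worktop); at x 45, y 90 mm in the stage's frame.
- cam (a joint): Angle (rad) of the round steel cam plate (80 mm across, axis 18 mm off centre). 0 = low point: pin towards the stage's +x, at the red mark. Positive = counter-clockwise from above (pin to the left; 2.4: left and back). Starts at 1.6 to 2.4, blocking the roller. Range -0.5 to 2.6, no stop at 0; within 0.35 counts as low. Friction 0.35 N m (7 N at the pin); it stays where it is left.
- cam_pin (a point): Middle height of the free part of the red upright pin on the cam's high side: pin 14 mm across, 50 mm from the cam axis, from the cam's upper face (40 mm above the worktop) to 86 mm; this point is 65 mm above the worktop. The roller's axle, the highest thing beside the pin's path, ends 42 mm above the worktop.
- carriage (a joint): Travel of the grey carriage along the stage's +x, in m: 0 at the start, 0.060 fully home at the dock (its end stop). About 2 N of friction and slight damping; no spring, it stays where it is left. The brass roller (16 mm across) on its left arm meets the cam.
- push_face (a point): Centre line of the back face (robot's side) of the blue upright plate at the rear of the carriage, 65 mm above the worktop. The plate is 70 mm wide, 10 mm thick and its top is 80 mm above the worktop; push it along the stage's +x. This point moves with the carriage.
- nest (a point): Centre of the nest's floor on the carriage, 24 mm above the worktop; a segmented white rim, 8 mm high, round it holds the dish with about 3 mm of play.
- dish_center (a point): Centre, half-way up, of the red petri dish (91 mm across, 15 mm high, loose) lying in the nest; its top is 39 mm above the worktop. It rides along and is not handled.
- yellow_jar: Bystander, loose, not to be disturbed: specimen jar with yellow screw cap, 64 mm across, 77 mm tall; origin at the centre of its underside.
- red_jar: Bystander, loose, not to be disturbed: specimen jar with red screw cap, 64 mm across, 77 mm tall; origin at the centre of its underside.
- bench_timer: Bystander, loose, not to be disturbed: white bench timer standing on its foot, 25x70x62 mm; origin at the centre of its underside.
- blue_marker: Bystander, loose, not to be disturbed: blue marker pen lying, 14x125x15 mm; origin at the centre of its underside.
- sprayer: Bystander, loose, not to be disturbed: white pump spray bottle with red pump, 41 mm across, 187 mm tall; origin at the centre of its underside.
- spare_dish: Bystander, loose, not to be disturbed: pale petri dish lying on the worktop, 91 mm across, 15 mm tall; origin at the centre of its underside.
There are look-alikes about, which are no part of the job. What is shaped like the part that bears dish_center but green is not meant.

How it is judged:
By the outcome, as a careful person would: the job done as asked, in the order asked, and still so for the second after the job is handed in, with the robot touching nothing.
It also fails if it takes over 48 s, if anything falls off the work surface, if the arm or the gripper's body presses on something with over 40 N, if the wrist force passes 120 N, or if a joint passes its speed limit or range.

## Robot

A 7-joint arm with a two-finger parallel gripper is mounted at the origin on a cart in front of the work surface, level with it; the furniture and walls round the work are solid. World frame = base frame: x ahead of the robot, y to its left, z up, the work surface at z = 0. Lengths are in m, angles in rad, forces in N, time in s.
With the tool pointing down it reaches from about 0.375 to 0.925 m from the base axis. Payload 3.1 kg.
Tool frame: the origin (TCP) lies between the finger pads; the fingertips stand 19 mm ahead of it and the grasp point (between the pads) is the TCP; z points along the fingers, y is the line along which they close (so a half turn about z gives the same grasp; the last joint's range is limited). The gripper opens to 85 mm and grips with 20 to 120 N. Pads are 22 mm wide; open, the fingers measure 114 mm over their backs; the gripper's body (76 mm by 85 mm) begins 54 mm behind the grasp point. The pads swing forward as they close: fully open they stand 13 mm farther back than shut.
Start: joints at [1.084, 0.383, 0.044, 1.598, -0.018, 1.161, -0.05], TCP at [0.246, -0.601, 0.25] pointing down, gripper open.
Joint ranges: [-2.61, 2.61], [-0.41, 2.15], [-1.48, 1.57], [0, 2.5], [-1.57, 4.71], [0.05, 1.97], [-2.85, 2.85]. Speed limits (rad/s): [2.79, 2.79, 3.14, 3.14, 3.14, 3.14, 3.14].

## Interface

Orientations are given as a unit quaternion [x, y, z, w].
In Python, from bench import move_ptp, movel, move_j, move_gripper, pause, inverse_kinematics, read_camera, camera_params, MotionError, sign_off, look_for, tip_of, read_time_s, read_qpos, read_joint_vel, read_effort, read_eef_pos, read_tcp_rot, read_ft_force, read_ft_torque, read_finger_gap, read_grasp_force gives the robot as it stands. Calls block until the motion is done:
- move_ptp(position, orientation): joint-space move of the TCP to a pose.
- movel(position, orientation=None, speed=0.15): straight line of the TCP; orientation=None keeps the orientation; speed is the mean speed in m/s.
- move_j(angles): joint-space move.
- move_gripper(opening, effort=None): finger opening in m; effort is the grip in N (None keeps the last); returns when the fingers have stopped.
- pause(seconds).
- inverse_kinematics(position, orientation): joint angles nearest the present ones, or None.
- read_camera(name): name is "scene" or "side" or "wrist"; returns the picture (480x640x3 uint8, red, green, blue); there is no depth.
- camera_params(name): a dict with "K" (3x3 intrinsics, pixels), "dist_coeffs" ([k1, k2, p1, p2, k3] as OpenCV has them; the pictures are not rectified), "camera_from_world" (4x4, takes a point from world to camera coordinates). Camera axes: x right, y down, z forward; pixel columns grow to the right and rows downward; lengths in m; the calibration is good to about 2 mm. A picture is of the moment at which its call begins: read the wrist's pose just before it. camera_params takes no time and is no camera call; for the wrist camera it gives the pose at the moment of the call.
A pose or a line that the arm cannot do raises MotionError and nothing moves.
- sign_off(): hands the job in; it is judged then, once.
Trained networks look in the newest picture that a camera, given by its name, has taken for a name from the list of things; names that differ only in an ending like _2 or _b are one class to them, and where a whole thing is asked for, a point or a joint stands for the part that bears it (a point fixed in the world has none). Each returns a list of dicts, best first, with "confidence" (0 to 1); they miss things now and then, are a little off and sometimes report something else, mostly with a low value. They report only what shows in the picture. A call takes as long as a camera call. They do not tell look-alikes from the thing itself.
- look_for(camera, name): "at" ([column, row] in pixels, amid what is visible of it).
- tip_of(camera, name): "at" ([column, row] in pixels: a listed point, or the origin of a listed thing).
Readings, each from a call of its own:
- read_time_s(): time.
- read_qpos(): joint angles.
- read_joint_vel(): joint speeds.
- read_effort(): joint torques, N m.
- read_eef_pos(): TCP position.
- read_tcp_rot(): TCP orientation.
- read_ft_force(): force on the tool from outside, world axes, zero at the start.
- read_ft_torque(): the same for the moment, N m.
- read_finger_gap(): finger opening in m.
- read_grasp_force(): force on a finger pad.
Only numpy, scipy, OpenCV 4.12 (cv2) and the standard library are available. Lean on these libraries where they do the work, as an engineer would, in place of code of your own. Each camera call takes 0.05 s, during which the arm holds its last target. There are 200 camera calls.

## Working session

There is one attempt and no reset: what is moved stays moved. The work goes in short steps, each a Python script; the robot and the scene stay as the last script left them, time stands still between calls to the robot, and variables do not carry over. Pictures are saved under pics/ and viewed, at most 10 in all, crops included, and the job is handed in when it is done.

```bash
mkdir -p pics
cat > h.py <<'E'
from bench import *
import numpy as np, cv2
def ray(cam,px,z):
    p=camera_params(cam);K=np.array(p["K"]);d=np.array(p["dist_coeffs"]);T=np.array(p["camera_from_world"])
    u=cv2.undistortPoints(np.array([[px]],float),K,d)[0,0]
    R=T[:3,:3];c=-R.T@T[:3,3];v=R.T@np.array([u[0],u[1],1]);return c+v*(z-c[2])/v[2]
def proj(cam,P):
    p=camera_params(cam);K=np.array(p["K"]);d=np.array(p["dist_coeffs"]);T=np.array(p["camera_from_world"])
    return cv2.projectPoints(np.array(P,float).reshape(-1,3),cv2.Rodrigues(T[:3,:3])[0],T[:3,3],K,d)[0][:,0]
def shot(cam,f):
    im=read_camera(cam);cv2.imwrite("pics/"+f,cv2.cvtColor(im,cv2.COLOR_RGB2BGR));return im
E
python3 - <<'E'
from h import *
H=dict(cam_axis=.04,cam_pin=.065,push_face=.065,nest=.024,dish_center=.0315,stage=0,yellow_jar=0,red_jar=0,bench_timer=0,blue_marker=0,sprayer=0,spare_dish=0)
for c in("scene","side"):
    shot(c,c+"0.png")
    for n,z in H.items():
        for r in tip_of(c,n)[:2]: print(c,n,np.round(r["at"]),round(r["confidence"],2),np.round(ray(c,r["at"],z),3))
print(read_time_s())
E
```

```text
scene cam_axis [335. 260.] 0.77 [0.609 0.047 0.04 ]
scene cam_pin [317. 252.] 0.7 [0.581 0.087 0.065]
scene push_face [351. 283.] 0.8 [ 0.467 -0.075  0.065]
scene nest [356. 285.] 0.78 [ 0.532 -0.057  0.024]
scene nest [335. 263.] 0.5 [0.621 0.053 0.024]
scene dish_center [359. 283.] 0.64 [ 0.532 -0.065  0.031]
scene dish_center [410. 324.] 0.64 [ 0.411 -0.251  0.031]
scene stage [362. 283.] 0.8 [ 0.591 -0.044  0.   ]
scene stage [239. 262.] 0.54 [0.533 0.321 0.   ]
scene yellow_jar [262. 250.] 0.88 [0.639 0.313 0.   ]
scene red_jar [240. 245.] 0.6 [0.632 0.392 0.   ]
scene bench_timer [355. 284.] 0.27 [ 0.575 -0.032  0.   ]
scene blue_marker [236. 264.] 0.65 [0.517 0.319 0.   ]
scene spare_dish [268. 238.] 0.73 [0.72  0.349 0.   ]
side cam_axis [342. 273.] 0.74 [0.621 0.044 0.04 ]
side cam_pin [322. 256.] 0.66 [0.579 0.079 0.065]
side cam_pin [328. 201.] 0.46 [0.615 0.285 0.065]
side push_face [271. 311.] 0.86 [ 0.462 -0.075  0.065]
side nest [287. 188.] 0.59 [0.515 0.418 0.024]
side dish_center [305. 318.] 0.67 [ 0.53  -0.07   0.032]
side dish_center [265. 400.] 0.66 [ 0.444 -0.255  0.031]
side stage [333. 320.] 0.88 [ 0.59  -0.054  0.   ]
side yellow_jar [330. 218.] 0.66 [0.622 0.297 0.   ]
side yellow_jar [366. 203.] 0.16 [0.731 0.357 0.   ]
side red_jar [328. 201.] 0.96 [0.628 0.376 0.   ]
side bench_timer [287. 188.] 0.88 [0.515 0.452 0.   ]
side blue_marker [295. 215.] 0.69 [0.531 0.321 0.   ]
side blue_marker [363. 204.] 0.6 [0.722 0.353 0.   ]
side sprayer [318. 174.] 0.78 [0.612 0.517 0.   ]
side spare_dish [366. 206.] 0.95 [0.728 0.345 0.   ]
1.3
```

View pics/scene0.png

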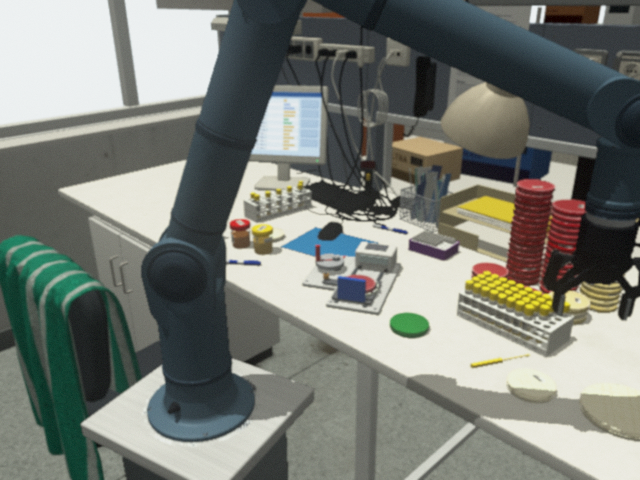

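View pics/side0.png

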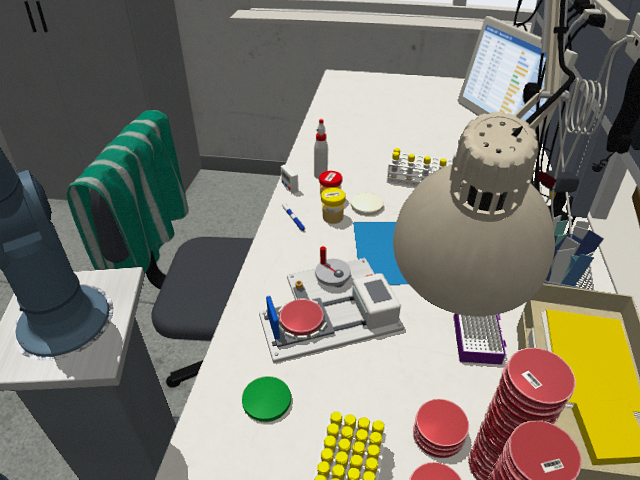

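The scene view shows the stage at about (355,280), partly hidden. The side view is clear: red pin (322,256), cam (335,272), blue plate (271,318), dish (302,317), dock (376,300), and the green look-alike dish at (266,398). A lamp hangs at (475,230), so I'll locate it before moving in for a wrist look.

Run:
```python
from h import *
def tri(a,b):
    Ps=[];xs=[]
    for c,px in(("scene",a),("side",b)):
        p=camera_params(c);T=np.array(p["camera_from_world"]);Ps.append(T[:3])
        xs.append(cv2.undistortPoints(np.array([[px]],float),np.array(p["K"]),np.array(p["dist_coeffs"]))[0].T)
    X=cv2.triangulatePoints(Ps[0],Ps[1],xs[0],xs[1]);return (X[:3]/X[3]).ravel()
print("lamp",tri((485,130),(475,230)),"stack",tri((535,187),(540,375)))
q=[1,0,0,0]
print(read_tcp_rot(),camera_params("wrist")["camera_from_world"])
movel([0.33,-0.45,0.38],speed=.25)
for yaw in(0,np.pi/2,-np.pi/2,np.pi):
    from scipy.spatial.transform import Rotation as R
    o=(R.from_euler('z',yaw)*R.from_quat(q)).as_quat()
    print(yaw,inverse_kinematics([0.48,-0.0,0.36],o))
print(read_time_s())
```

```text
lamp [ 0.7435441  -0.28010801  0.40563738] stack [ 0.82454182 -0.40057148  0.25412662]
[ 9.81165041e-01  1.93171328e-01 -7.47757827e-06 -1.34456309e-05] [[ 0.37958887 -0.92515412  0.00146092 -0.65037601]
 [-0.8852136  -0.36274147  0.29123103 -0.03824754]
 [-0.26890365 -0.11184128 -0.95665164  0.37745791]
 [ 0.          0.          0.          1.        ]]
0 [ 4.73611518e-01 -1.65183774e-03 -5.52404774e-01  1.82620150e+00
 -8.95510406e-04  1.31679741e+00 -1.64936395e+00]
1.5707963267948966 [ 5.25398697e-01  5.66647004e-04 -6.03850353e-01  1.82428228e+00
  3.32412755e-04  1.31684395e+00 -7.85350940e-02]
-1.5707963267948966 None
3.141592653589793 [ 4.45441451e-01 -2.83380932e-03 -5.24450772e-01  1.82726798e+00
 -1.46603823e-03  1.31677788e+00  1.49215715e+00]
2.3167
```

```bash
cat >> h.py <<'E'
from scipy.spatial.transform import Rotation as R
def ori(yaw): return (R.from_euler('z',yaw)*R.from_quat([1,0,0,0])).as_quat()
E
python3 - <<'E'
from h import *
move_ptp([0.5,0.0,0.36],ori(np.pi))
shot("wrist","w0.png")
H=dict(cam_axis=.04,cam_pin=.065,push_face=.065,nest=.024,dish_center=.0315,stage=0)
for n,z in H.items():
    for r in tip_of("wrist",n)[:2]: print(n,np.round(r["at"]),round(r["confidence"],2),np.round(ray("wrist",r["at"],z),4))
print(read_time_s())
E
```

```text
cam_axis [360. 279.] 0.88 [0.6099 0.0451 0.04  ]
cam_pin [400. 264.] 0.8 [0.5815 0.0867 0.065 ]
push_face [244. 150.] 0.95 [ 0.4577 -0.0789  0.065 ]
dish_center [115. 136.] 0.65 [ 0.444  -0.2249  0.0315]
dish_center [264. 206.] 0.58 [ 0.5226 -0.0653  0.0315]
stage [281. 247.] 0.71 [ 0.5826 -0.0501  0.    ]
stage [574. 344.] 0.47 [0.7225 0.3479 0.    ]
4.425
```

View pics/w0.png

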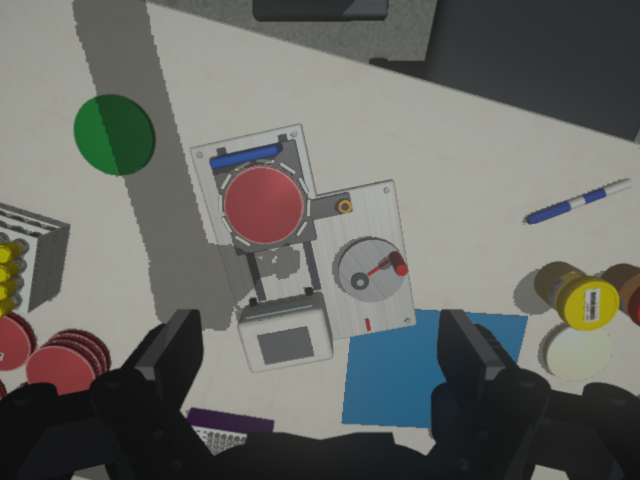

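The wrist view shows the whole stage, seen from the far side. Plate corners are at (192,150), (300,124), (395,181) and (415,325); the pin top is at (400,262), cam axis (360,281), red mark (368,324) and roller (345,206). I'll fit the stage pose from these.

Run:
```python
from h import *
from scipy.optimize import least_squares
L=np.array([[-145,-73,12],[-145,60,12],[-60,153,12],[135,153,12],[45,90,40]])/1e3
px=np.array([[191,150],[300,124],[395,181],[415,326],[360,280]],float)
def w(p,l):
    c,s=np.cos(p[2]),np.sin(p[2]); return np.c_[p[0]+c*l[:,0]-s*l[:,1],p[1]+s*l[:,0]+c*l[:,1],l[:,2]]
f=lambda p:(proj("wrist",w(p,L))-px).ravel()
r=least_squares(f,[.585,-.05,.2]);print(r.x,f(r.x).round(1))
p=r.x
ax=w(p,L[4:])[0];print("axis",ax)
for z,q in((.065,(400,264)),(.086,(401.5,268))):
    P=ray("wrist",q,z);d=P-ax;print("pin",P,np.hypot(*d[:2]),np.arctan2(d[1],d[0])-p[2])
for c,q in(("wrist",(244,150)),("side",(271,311)),("scene",(351,283))):
    P=ray(c,q,.065);d=P[:2]-p[:2];C,S=np.cos(p[2]),np.sin(p[2]);print("pf",P,C*d[0]+S*d[1],-S*d[0]+C*d[1])
for n in("side","scene"):print(n,proj(n,w(p,L)).round(0).tolist())
print(p.tolist())
```

```text
[ 0.58699296 -0.05056204  0.20548108] [-2.6 -1.2  1.5  0.  -0.4 -0.1  2.   0.3 -0.3  1.6]
axis [0.61268286 0.04672634 0.04      ]
pin [0.58107842 0.08810258 0.065     ] 0.05206566515305164 2.01760940543116
pin [0.57774414 0.08550358 0.086     ] 0.05219567109148347 2.0986887287416156
pf [ 0.45736662 -0.07794131  0.065     ] -0.13248579860380905 -0.00035457003403474227
pf [ 0.46206191 -0.07479322  0.065     ] -0.12724695162161076 0.0017692698101459438
pf [ 0.46596707 -0.07511635  0.065     ] -0.12348987585973206 0.0006561410210668937
side [[273.0, 359.0], [258.0, 310.0], [286.0, 273.0], [365.0, 256.0], [338.0, 273.0]]
scene [[378.0, 311.0], [325.0, 303.0], [301.0, 282.0], [324.0, 253.0], [336.0, 259.0]]
[0.5869929561980949, -0.05056203919901444, 0.2054810764439463]
```

```bash
cat >> h.py <<'E'
S=np.array([0.58699,-0.05056]);Y=0.20548;AX=np.array([0.61268,0.04673])
def u(a): return np.array([np.cos(a),np.sin(a)])
def fc(th,gap): # finger centre behind pin (ccw side), gap beyond contact
    return AX+.05*u(Y+th)+(.018+gap)*u(Y+th+np.pi/2)
def pose(th,gap,z=.074): return [*fc(th,gap),z],ori(Y+th+np.pi/2)
E
python3 - <<'E'
from h import *
move_gripper(0.0)
move_ptp(*pose(2.06,.015,.16)); movel(*pose(2.06,.015),speed=.15)
print("down",read_ft_force().round(1),read_finger_gap(),read_time_s())
m=0
for th in np.append(np.arange(2.0,0.05,-.13),0):
    movel(*pose(th,0),speed=.06)
    f=read_ft_force();print(round(th,2),f.round(1))
    if np.linalg.norm(f)>40: print("STOP");break
movel(*pose(0,.015),speed=.1);p,o=pose(0,.015,.2);movel(p,o,speed=.25)
print(read_time_s())
shot("side","s1.png");r=tip_of("side","cam_pin")
for x in r[:2]:
    P=ray("side",x["at"],.065);d=P[:2]-AX;print(x,P,np.hypot(*d),np.arctan2(d[1],d[0])-Y)
im=cv2.imread("pics/s1.png")[220:370,220:420];cv2.imwrite("pics/s1c.png",cv2.resize(im,None,fx=3,fy=3,interpolation=2))
E
```

```text
down [0.2 0.8 0.9] 8.822168020095134e-06 6.7917
2.0 [-2.5 -1.8  2.5]
1.87 [-2.8 -4.   2. ]
1.74 [-3.6 -4.   1.5]
1.61 [-5.6 -4.1  0.8]
1.48 [-5.1 -3.   0.2]
1.35 [-5.8 -1.6  1.2]
1.22 [-5.2 -1.4  0.9]
1.09 [-6.1 -1.5  1. ]
0.96 [-5.4 -0.3  1.1]
0.83 [-5.9  0.7 -0.1]
0.7 [-5.9  1.4  0.4]
0.57 [-5.8  1.  -0.1]
0.44 [-5.4  3.   0. ]
0.31 [-4.9  3.2 -0. ]
0.18 [-4.7  4.5 -1.6]
0.0 [-3.2  5.3 -2.6]
12.4917
{'at': [358.9, 262.3], 'confidence': 0.84} [0.65840846 0.04908599 0.065     ] 0.04578910953804956 -0.15400431482777413
```

View pics/s1c.png

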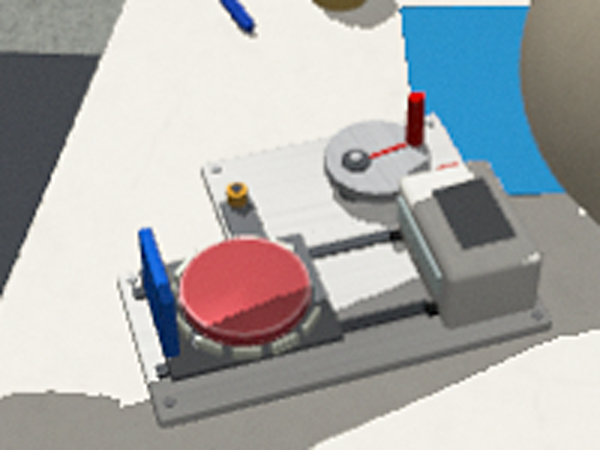

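Pin at (415,118) in the crop, with its line pointing at the red mark: the cam is at its low point. The carriage hasn't moved and the dish is in its nest. Next I'll push the blue plate.

Run:
```python
from h import *
o=ori(Y+np.pi)
P=lambda x,z=.074:[*(S+x*u(Y)),z]
move_ptp(P(-.168,.2),o); movel(P(-.168),speed=.2)
f0=read_ft_force();print(f0.round(1),read_time_s())
movel(P(-.145),speed=.08)
x=-.145
while x<-.062:
    x+=.004 if x<-.092 else .0015
    movel(P(x),speed=.05)
    f=(read_ft_force()-f0)[:2]@u(Y);print(round(x,4),f.round(1),end='; ')
    if f<-14: break
print(read_eef_pos(),read_time_s())
movel(P(x-.03),speed=.12);movel(P(x-.03,.2),speed=.25)
shot("side","s2.png")
for n,z in(("push_face",.065),("cam_pin",.065)):
    q=tip_of("side",n)[0];W=ray("side",q["at"],z);d=W[:2]-S;print(n,q,W,"local",d@u(Y),d@u(Y+np.pi/2))
im=cv2.imread("pics/s2.png")[220:370,220:420];cv2.imwrite("pics/s2c.png",cv2.resize(im,None,fx=3,fy=3,interpolation=2))
print(read_time_s())
```

```text
[0.6 0.7 1. ] 15.025
-0.141 -0.8; -0.137 -1.5; -0.133 -1.2; -0.129 -1.9; -0.125 -1.8; -0.121 -0.4; -0.117 -1.3; -0.113 -0.8; -0.109 -1.3; -0.105 -0.6; -0.101 -2.4; -0.097 -1.3; -0.093 -1.1; -0.089 -1.4; -0.0875 -2.0; -0.086 -2.8; -0.0845 -2.6; -0.083 -2.2; -0.0815 -5.7; -0.08 -8.3; -0.0785 -11.2; -0.077 -12.5; -0.0755 -15.8; [ 0.50634757 -0.06746665  0.07300041] 21.2167
push_face {'at': [301.0, 307.9], 'confidence': 0.69} [ 0.52215949 -0.07243447  0.065     ] local -0.06792988022584275 -0.00818647782815468
cam_pin {'at': [359.7, 260.1], 'confidence': 0.89} [0.66129722 0.05602395 0.065     ] local 0.09449110991671035 0.08918033298976155
22.4167
```

View pics/s2c.png

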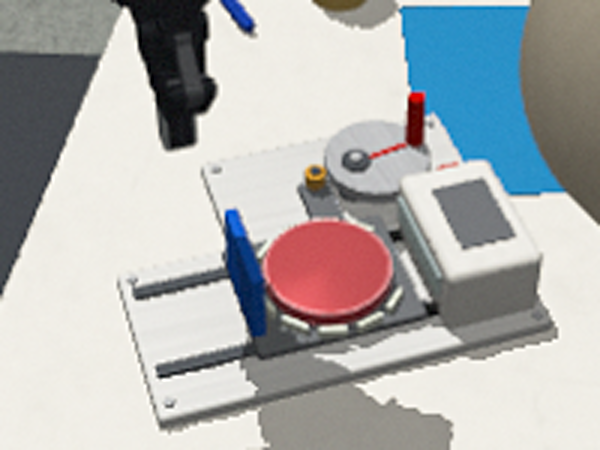

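The carriage stopped firmly at about 60 mm of travel. I'll check the travel from the original wrist pose.

Run:
```python
from h import *
move_ptp([0.5,0.0,0.36],ori(np.pi))
shot("wrist","w1.png")
a=ray("wrist",(244,150),.065)
for n,z in(("push_face",.065),("cam_pin",.065),("dish_center",.0315),("nest",.024)):
    for q in tip_of("wrist",n)[:2]:
        W=ray("wrist",q["at"],z);d=W[:2]-S;print(n,q,"local",d@u(Y),d@u(Y+np.pi/2))
def red(f):
    h=cv2.cvtColor(cv2.imread(f),cv2.COLOR_BGR2HSV);m=cv2.inRange(h,(0,90,60),(8,255,255))|cv2.inRange(h,(172,90,60),(180,255,255))
    m[:,:200]=0;m[:,335:]=0;m[330:]=0
    return cv2.minEnclosingCircle(max(cv2.findContours(m,0,2)[0],key=cv2.contourArea))
for f in("w0","w1"):
    c,r=red(f"pics/{f}.png");W=ray("wrist",c,.039);d=W[:2]-S;print(f,c,r,"dish local",d@u(Y),d@u(Y+np.pi/2))
im=cv2.imread("pics/w1.png")[110:380,180:440];cv2.imwrite("pics/w1c.png",cv2.resize(im,None,fx=2.2,fy=2.2,interpolation=2))
print(read_time_s())
```

```text
push_face {'at': [257.5, 206.2], 'confidence': 0.8} local -0.07737494786613079 -0.0013122023633261634
cam_pin {'at': [373.7, 328.7], 'confidence': 0.62} local 0.09000708202588151 0.09422710782841565
dish_center {'at': [275.0, 256.4], 'confidence': 0.94} local -0.008031441206185926 -0.0026416549681916226
w0 (263.004638671875, 204.94650268554688) 38.6114501953125 dish local -0.07155046359983237 6.813187697765804e-05
w1 (274.5, 256.0) 36.88166809082031 dish local -0.010192790615764046 -0.0016282387836732712
23.4
```

View pics/w1c.png

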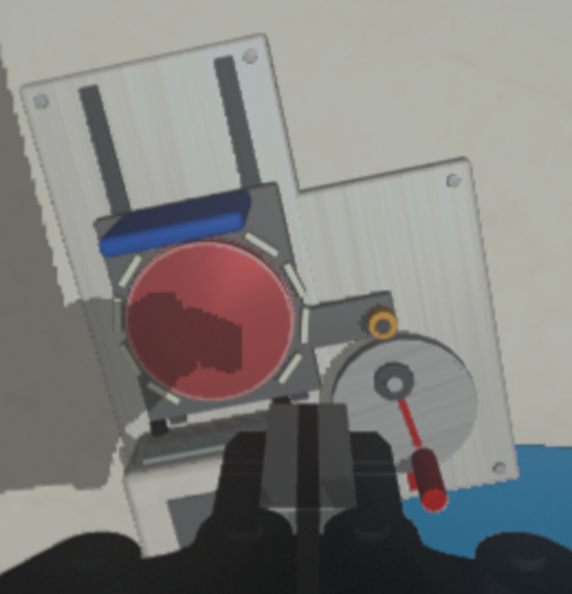

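The crop shows the pin at (430,480) pointing at the red mark, cam angle about +0.1 rad. The roller at (383,325) sits in the low side and the dish is in its nest. Dish travel measures about 61 mm against a hard stop at 15 N, so the carriage is home and I can hand in.

```bash
python3 -c "
from bench import *
print(sign_off())"
```

```text
the job is handed in; nothing more can be done
None
```

I turned the cam to its low point first (about 0.1 rad off, limit 0.35), then pushed the carriage about 61 mm to a hard stop at the dock; the dish is still in its nest, and I handed in at about 23 s.

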